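# Lay the hard case down in its taped bay

## Task

A wheel nut is standing in the taped bay where the blue hard case belongs. First push that nut along the shelf until it is clear of the tape, then push the standing case high up so that it topples into the bay and lies flat with its press-button catch on top, and nudge it along if need be until all of it is within the taped outline (covering the tape is all right, sticking out past it is not). Do not pick up the nut or the case, and leave the dish, the jack handle end and the star bit where they are.

Things in the scene. Friction and masses are not known exactly. Their poses are not given: they have to be found in the camera images.
- bay: Marked bay: a rectangle of flat pale paper tape on the oak shelf. Origin at its centre at shelf height; x along its long side, away from the standing case, the way the case is to fall; y along its short side, z up. Inside the tape 178 mm (x) by 148 mm (y); tape 10 mm wide, so 198 by 168 mm over its outer edges. The case stands at its -x end.
- case: Blue plastic hard case, 50 mm thick (x), 120 wide (y), 150 high (z), about 0.45 kg, standing on its end. Origin at the centre of its underside, z up. Its +x face looks to the bay (square to the bay's x within 3 degrees). Its -x face has the catch: a plate 34 x 24 mm, 3 mm proud, centred 106 mm up, with a black button; flat above 118 mm. Pushed near the top it tips over its +x foot, low it slides.
- case_foot_l (a point): Corner of the case's +x face (the face it is to lie on) at the foot, on the case's +y side; at shelf height standing and lying. The foot edge may start up to 35 mm too far back (-x of the bay), so that the case, 150 mm long and 50 mm high when it lies, would stick out past the -x tape until nudged or slid forward. It tips past balance at about 18 degrees.
- case_foot_r (a point): The same at the foot on the case's -y side.
- case_top_l (a point): Corner of the case's +x face at the top (150 mm up as it stands), +y side.
- case_top_r (a point): The same at the top on the case's -y side.
- nut: Black wheel nut standing in the bay: a round flange 30 mm across and 4 mm high, then a hexagon 25 mm over its corners, 22 mm high in all, 60 g. Origin at the centre of its underside, z up. Slides when pushed low.
- dish: White ceramic dish with two more nuts lying in it, 96 mm across the rim, 27 mm high, standing beyond the +x end of the bay. Origin at the centre of its underside. To be left alone.
- jack_handle: Yellow plastic jack handle end with a short steel shaft, lying on the shelf on the bay's +y side, 148 mm long along its x (70 mm to -x, 78 mm to +x of the origin), up to 36 mm wide, 26 mm high. Origin on its underside. To be left alone.
- star_bit: Steel star bit standing on its round socket, 24 mm across and 62 mm high, off the +x end of the bay on its -y side. Origin at the centre of its underside. To be left alone.
Mind the look-alikes: they are no part of the job. Of the things that look like the case, take the one that is nearest to the robot's base at the start. Of the things that look like the nut, take the one that is farthest to the robot's right at the start.

How it is judged (in metres and radians):
On the way, in this order (a step that is already met when the one before it is completed fails the run):
1. the nut is clear of the tape while the case still stands ((x of nut in the frame of bay above 0.112 m or x of nut in the frame of bay below -0.112 m or y of nut in the frame of bay above 0.097 m or y of nut in the frame of bay below -0.097 m) and angle between case's own z axis and vertical below 0.15 rad), for 0.2 s.
2. the case has toppled and lies with its catch on top (angle between case's own x axis and vertical above 3 rad), for 0.2 s.
At the end, for the whole second after the job is handed in: The case lies flat, catch on top (within 5 degrees), its four lower corners within the outer edges of the tape; the nut's middle is 13 mm or more outside the tape and it is still on the shelf; both at rest; dish, jack handle end and star bit within 15 mm of their starts (angle between case's own x axis and vertical above 3.05 rad and x of case_foot_l in the frame of bay between -0.099 and 0.099 m and y of case_foot_l in the frame of bay between -0.084 and 0.084 m and x of case_foot_r in the frame of bay between -0.099 and 0.099 m and y of case_foot_r in the frame of bay between -0.084 and 0.084 m and x of case_top_l in the frame of bay between -0.099 and 0.099 m and y of case_top_l in the frame of bay between -0.084 and 0.084 m and x of case_top_r in the frame of bay between -0.099 and 0.099 m and y of case_top_r in the frame of bay between -0.084 and 0.084 m and (x of nut in the frame of bay above 0.112 m or x of nut in the frame of bay below -0.112 m or y of nut in the frame of bay above 0.097 m or y of nut in the frame of bay below -0.097 m) and height (world z) of nut above -0.01 m and linear speed of each of case, nut below 0.02 m/s and distance of each of dish, jack_handle, star_bit from where it was at the start of the episode below 0.015 m); the robot touches nothing.
It fails at once if the case was lifted: all four corners of the face it lies on are over 12 mm above the shelf (height (world z) of each of case_foot_l, case_foot_r, case_top_l, case_top_r above 0.012 m).
It fails at once if the nut was picked up (over 40 mm above the shelf) (height (world z) of nut above 0.04 m).
It fails at once if the star bit was knocked over (angle between star_bit's own z axis and vertical above 0.4 rad).
It fails at once if the dish, the jack handle end or the star bit was moved more than 15 mm (distance of any of dish, jack_handle, star_bit from where it was at the start of the episode above 0.015 m).
It also fails if it takes over 51 s, if anything falls off the work surface, if the arm or the gripper's body presses on something with over 40 N, if the wrist force passes 120 N, or if a joint passes its speed limit or range.

## Robot

A 6-joint arm with a two-finger parallel gripper is mounted at the origin on the work surface. World frame = base frame: x ahead of the robot, y to its left, z up, the work surface at z = 0. Lengths are in mm, angles in degrees, forces in N, time in s.
With the tool pointing down it reaches from about 350 to 850 mm from the base axis. Payload 8.1 kg.
Tool frame: the origin (TCP) lies midway between the tips of the shut fingers; the grasp point (between the pads) lies 19 mm behind it; z points along the fingers, y is the direction in which the jaws open and shut (so a half turn about z gives the same grasp; the last joint's range is limited). The gripper opens to 85 mm and grips with 20 to 120 N. Pads are 22 mm wide; open, the fingers measure 114 mm over their backs; the gripper's body (76 mm by 85 mm) begins 54 mm behind the grasp point. The pads swing forward as they close: fully open they stand 13 mm farther back than shut.
Start: joints at [-74.393, 7.471, 85.268, -0, 87.261, -4.893], TCP at [210.149, -561.999, 202.792] pointing down, gripper open.
Joint ranges: [-169.43, 169.43], [-51.17, 129.36], [1.28, 143.12], [-76.62, 256.62], [0, 156.53], [-152.29, 152.29]. Speed limits (degrees/s): [136.94, 136.94, 159.86, 180, 180, 180].

## Interface

Orientations are given as [roll, pitch, yaw] about the fixed x, y, z axes, in that order (R = Rz(yaw) Ry(pitch) Rx(roll)).
In Python, from bench import telemetry, snapshot, camera_params, job gives the robot as it stands. The module is installed in compiled form; this text tells all that it offers.
- The arm moves only by the shell command python3 -m jog 'ROWS' [FORCE]. ROWS is JSON, a list that holds one entry, the list of rows, each a list of 7 numbers: the shift along the tool's x, y, z in units of 50 mm (1.0 is 50 mm), then the turn, a rotation vector about the tool's x, y, z in units of 2 pi rad (1.0 is 2 pi rad), then the opening, from 0 (shut) to 1 (fully open). In form: [[[dx, dy, dz, rx, ry, rz, claw], ...]]. A call has 1 to 12 rows; each row shifts and turns the commanded pose from where the row before left it, along the tool's axes as they then stand; what a row does not reach is not made up. A row lasts 1/8 s, in which the tool goes at most 62.5 mm and 10.7 degrees, less where a joint would pass 70% of its speed; a pose out of reach is approached as far as the arm can. A call with a number of a shift or a turn outside -1 to 1 is refused whole. A call with a gripper value outside its range is refused whole. The fingers move at their own pace and stop on an object; FORCE is the grip in N (left out, the last holds). Time passes only in rows, so rows that do not move let the fingers close. It gives the time, the measured TCP pose, the force and the opening at its end, in the units of the state.
- telemetry.sense(): the state, without advancing time (a new reading comes with each control period).
- snapshot(name): name is "scene" or "top"; returns (picture, depth): 384x512x3 uint8, red, green, blue; 384x512 float32, mm along the optical axis (not along the pixel's ray), 0 where there is no reading.
- camera_params(name): a dict with "K" (3x3 intrinsics, pixels), "D" ([k1, k2, p1, p2, k3] as OpenCV has them; the pictures are not rectified), "extrinsics" (4x4, takes a point from camera to world coordinates). Camera axes: x right, y down, z forward; pixel columns grow to the right and rows downward; lengths in mm; the calibration is good to about 2 mm. A picture is of the moment at which its call begins. camera_params takes no time and is no camera call.
- job.hand_in(): hands the job in, once; it reports no verdict.
The state is a dict: "time": time; "joint_pos": joint angles; "qd": joint speeds; "joint_efforts": joint torques, N m; "tool_pos": TCP position; "tcp_rot": TCP orientation; "ft_force": force on the tool from outside, world axes, zero at the start; "wrist_torque": the same for the moment, N m; "finger_gap": finger opening in mm.
Only numpy, scipy, OpenCV 4.12 (cv2) and the standard library are available. Lean on these libraries where they do the work, as an engineer would, in place of code of your own. Each camera call takes 0.05 s, during which the arm holds its last target. There are 200 camera calls.

## Working session

There is one attempt and no reset: what is moved stays moved. The work goes in short steps, Python scripts to look and compute and a shell command to move; the robot and the scene stay as the last step left them, time stands still between calls to the robot, and variables do not carry over. Pictures are saved under pics/ and viewed, about 8 in all and at most 12, crops included, and the job is handed in when it is done.

```bash
mkdir -p pics
cat > h.py <<'E'
import numpy as np, cv2
from bench import telemetry, snapshot, camera_params, job
def grab(n,tag):
    p,d=snapshot(n); cv2.imwrite(f'pics/{tag}.png',cv2.cvtColor(p,cv2.COLOR_RGB2BGR)); np.save(f'pics/{tag}.npy',d); return p,d
def ray(n,uv,z=0.):
    c=camera_params(n);K=np.array(c['K']);D=np.array(c['D']);T=np.array(c['extrinsics'])
    q=cv2.undistortPoints(np.array(uv,float).reshape(-1,1,2),K,D)[:,0]
    r=np.c_[q,np.ones(len(q))]@T[:3,:3].T; o=T[:3,3]
    return o+r*((z-o[2])/r[:,2])[:,None]
def cloud(n,d):
    v,u=np.mgrid[:384,:512]; c=camera_params(n);K=np.array(c['K']);D=np.array(c['D']);T=np.array(c['extrinsics'])
    q=cv2.undistortPoints(np.stack([u.ravel(),v.ravel()],1).astype(float).reshape(-1,1,2),K,D)[:,0]
    P=np.c_[q,np.ones(len(q))]*d.reshape(-1,1)
    return (P@T[:3,:3].T+T[:3,3]).reshape(384,512,3)
E
python3 - <<'E'
from h import *
for n in('scene','top'):
    grab(n,n+'0'); print(n,np.round(camera_params(n)['extrinsics'],2).tolist())
print(telemetry.sense())
a=cv2.imread('pics/top0.png');b=cv2.imread('pics/scene0.png')
cv2.imwrite('pics/top0b.png',cv2.resize(a,(800,600),interpolation=cv2.INTER_CUBIC));cv2.imwrite('pics/scene0b.png',cv2.resize(b,(800,600),interpolation=cv2.INTER_CUBIC))
E
```

```text
scene [[-0.79, 0.36, -0.49, 1194.15], [0.61, 0.5, -0.62, 812.03], [0.02, -0.79, -0.61, 877.21], [0.0, 0.0, 0.0, 1.0]]
top [[0.0, -0.99, 0.16, 421.96], [-1.0, -0.01, -0.02, 46.31], [0.02, -0.16, -0.99, 898.73], [0.0, 0.0, 0.0, 1.0]]
{'time': 0.1, 'joint_pos': array([-7.43915719e+01,  7.51276267e+00,  8.53231901e+01, -1.40871046e-04,
        8.72594866e+01, -4.89227353e+00]), 'qd': array([ 0.01063851, -0.08166048, -0.05902161,  0.05472269,  0.02138292,
        0.01632087]), 'joint_efforts': array([ 1.67301620e-03, -5.70950425e+01, -5.01942015e+01, -8.65484708e-05,
        8.16106010e-03,  5.44064949e-05]), 'tool_pos': array([ 210.0155045 , -561.47657638,  201.82724751]), 'tcp_rot': array([-1.79904896e+02, -7.99912314e-03,  2.05007019e+01]), 'ft_force': array([-0.43634484, -0.40290103, -0.18161369]), 'wrist_torque': array([-0.0296535 ,  0.02103829, -0.04012793]), 'finger_gap': 85.61049062517927}
```

View pics/top0b.png

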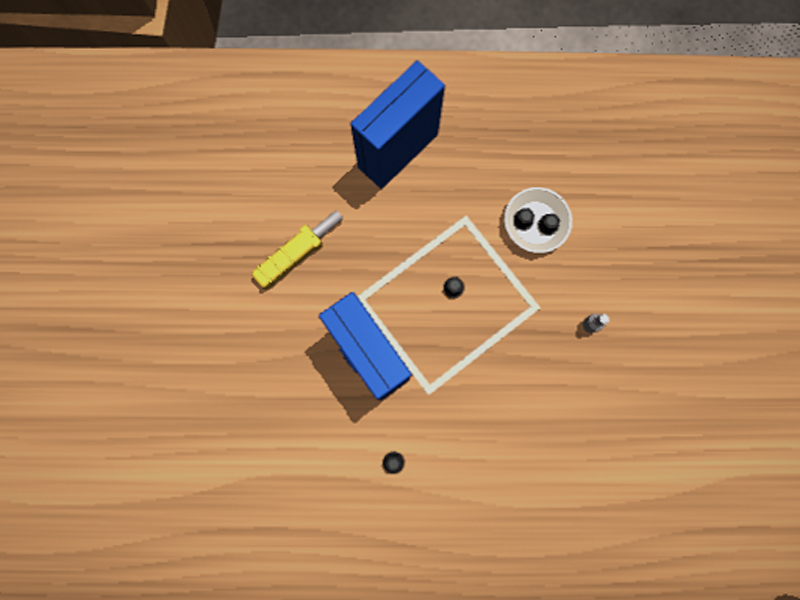

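View pics/scene0b.png

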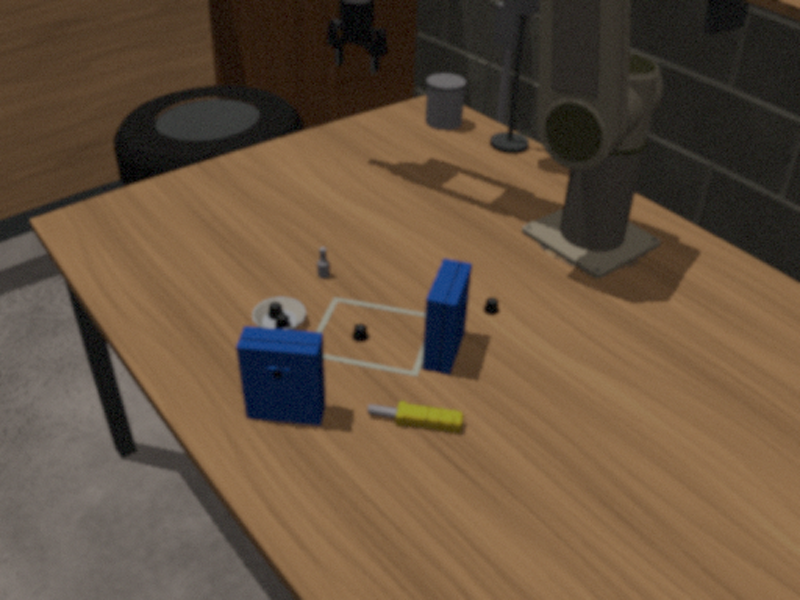

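The top view shows the bay with its corners near (466,216), (539,308) and (430,392) in the 800x600 picture. The target nut is at (454,287) and the target case at (365,345). The -y side, lower right, is free for pushing the nut out.

```bash
cat > m.py <<'E'
from h import *
def big(m):
    c,_=cv2.findContours(m.astype(np.uint8),cv2.RETR_EXTERNAL,cv2.CHAIN_APPROX_NONE);return sorted(c,key=cv2.contourArea,reverse=True)
def bayfit(img):
    hsv=cv2.cvtColor(img,cv2.COLOR_RGB2HSV)
    m=(hsv[...,1]<75)&(hsv[...,2]>170); m[:110]=0
    m[100:175,315:372]=0
    return m,hsv
E
python3 - <<'E'
from m import *
img=cv2.cvtColor(cv2.imread('pics/top0.png'),cv2.COLOR_BGR2RGB);d=np.load('pics/top0.npy')
m,hsv=bayfit(img)
m[:, 372:]=0
v,u=np.nonzero(m); k=(u>215)&(u<350)&(v>130)&(v<258)
P=ray('top',np.c_[u,v][k])[:,:2]
# rough frame from picked corners
c=ray('top',np.array([[466,216],[539,308],[430,392]])*.64)[:,:2]
print('corners',c.round(1), np.linalg.norm(c[0]-c[1]),np.linalg.norm(c[1]-c[2]))
ex=c[1]-c[2];ex/=np.linalg.norm(ex);O=(c[0]+c[2])/2
for it in range(4):
    ey=np.array([-ex[1],ex[0]]);q=np.c_[(P-O)@ex,(P-O)@ey]
    L=(abs(q[:,1]-79)<8)&(abs(q[:,0])<80);R=(abs(q[:,1]+79)<8)&(abs(q[:,0])<80);F=(abs(q[:,0]-94)<8)&(abs(q[:,1])<70)
    a=[np.polyfit(q[s,0],q[s,1],1) for s in(L,R)];b=np.polyfit(q[F,1],q[F,0],1)
    th=(a[0][0]+a[1][0]-b[0])/3
    O=O+ex*(b[1]-94)+ey*((a[0][1]+a[1][1])/2)
    ex=ex+ey*th;ex/=np.linalg.norm(ex)
    print(L.sum(),R.sum(),F.sum(),a,b,O,np.degrees(np.arctan2(ex[1],ex[0])))
ey=np.array([-ex[1],ex[0]])
np.save('bay.npy',np.array([O,ex]))
f=lambda p:np.c_[(p[:,:2]-O)@ex,(p[:,:2]-O)@ey].round(1)
# nut
dk=(hsv[...,2]<70);
n,lab,st,ce=cv2.connectedComponentsWithStats(dk.astype(np.uint8))
for i in range(1,n):
    if st[i,4]>40 and st[i,4]<400: 
        p=ray('top',[ce[i]],11);print('dark',ce[i].round(),st[i,4],p.round(1)[0],f(p))
bl=(hsv[...,0]>100)&(hsv[...,0]<130)&(hsv[...,1]>120)
C=cloud('top',d)
for n,(u0,u1,v0,v1) in {'case':(190,275,175,265)}.items():
    s=np.zeros_like(bl);s[v0:v1,u0:u1]=1;s&=bl
    top=s&(abs(C[...,2]-150)<8); print('top z',np.median(C[top][:,2]),top.sum())
    r=cv2.minAreaRect(C[top][:,:2].astype(np.float32)); print(r); print(cv2.boxPoints(r).round(1).tolist(), f(cv2.boxPoints(r)))
    print('ctr',f(np.array([r[0]])))
for nm,mm,z in(('yellow',(hsv[...,0]>22)&(hsv[...,0]<34)&(hsv[...,1]>180),13),):
    v,u=np.nonzero(mm);p=ray('top',np.c_[u,v],z);print(nm,len(p),f(p).min(0),f(p).max(0))
print('star',f(ray('top',[[595*.64,323*.64],[585*.64,332*.64]],10)))
E
```

```text
corners [[ 689.5  -48.3]
 [ 557.4 -149.2]
 [ 440.6    3.3]] 166.1674348448922 192.08432626726474
332 352 217 [array([6.28717299e-03, 7.95507238e+01]), array([ 6.01448811e-03, -7.85192486e+01])] [-6.59825205e-03  9.19497356e+01] [564.2058713  -20.57043446] -52.195565112065104
334 352 216 [array([-1.12279940e-03,  7.90301302e+01]), array([-6.48127874e-04, -7.90440919e+01])] [2.85324291e-04 9.39984258e+01] [564.19939074 -20.57346968] -52.23483661807187
334 352 216 [array([-4.40201763e-04,  7.90370675e+01]), array([ 3.44603419e-05, -7.90370943e+01])] [-3.97259486e-04  9.40000043e+01] [564.19938277 -20.57348125] -52.234998611108665
334 352 216 [array([-4.37386083e-04,  7.90370808e+01]), array([ 3.72759845e-05, -7.90370809e+01])] [-4.00075111e-04  9.40000001e+01] [564.1993828  -20.57348138] -52.23499927932188
dark [334. 141.] 103 [ 681.7 -126.9   11. ] [[156.   27.7]]
dark [350. 144.] 111 [ 675.3 -162.2   11. ] [[180.    1.1]]
dark [188. 170.] 60 [612.9 193.5  11. ] [[-139.4  169.6]]
dark [289. 184.] 100 [582.8 -26.9  11. ] [[16.4 10.8]]
dark [251. 296.] 111 [348.4  53.7  11. ] [[-190.9 -125.1]]
top z 149.87795939559095 1802
((490.9894104003906, 85.79109191894531), (120.30919647216797, 48.85091781616211), 35.78046798706055)
[[427.8999938964844, 70.4000015258789], [456.5, 30.799999237060547], [554.0999755859375, 101.0999984741211], [525.5, 140.8000030517578]] [[-155.4  -52. ]
 [-106.6  -53.7]
 [-102.4   66.5]
 [-151.2   68.2]]
ctr [[-128.9    7.3]]
yellow 20 [-191.4  169.2] [-97.3 197.3]
star [[ 143.4 -147.4]
 [ 124.3 -148.5]]
```

```bash
cat >> m.py <<'E'
def where():
    s=telemetry.sense();O,ex=np.load('bay.npy');ey=np.array([-ex[1],ex[0]]);p=s['tool_pos']
    print('t',round(s['time'],2),'bay',round((p[:2]-O)@ex,1),round((p[:2]-O)@ey,1),'z',round(p[2],1),'rpy',s['tcp_rot'].round(2),'F',s['ft_force'].round(1),'gap',round(s['finger_gap'],1))
E
python3 -m jog '[[[0,0,0,0,0,-0.024,0.2],[0,0,0,0,0,-0.024,0.2],[0.8,-0.39,0,0,0,0,0.2],[0.8,-0.39,0,0,0,0,0.2],[0.8,-0.39,0,0,0,0,0.2],[0.8,-0.39,0,0,0,0,0.2],[0.8,-0.39,0,0,0,0,0.2],[0.8,-0.39,0,0,0,0,0.2],[0.8,-0.39,0,0,0,0,0.2],[0.8,-0.39,0,0,0,0,0.2],[0.8,-0.39,0,0,0,0,0.2],[0.8,-0.39,0,0,0,0,0.2]]]' 20; python3 -c "from m import *;where()"
```

```text
time: 1.6
tool_pos: [407.1, -161.3, 202.5]
tcp_rot: [-180.0, 0.0, 37.8]
ft_force: [1.0, -0.5, -0.5]
finger_gap: 17.0
t 1.6 bay 15.0 -210.4 z 202.5 rpy [-1.7998e+02  1.0000e-02  3.7780e+01] F [ 1.  -0.5 -0.5] gap 17.0
```

```bash
python3 -m jog '[[[0.885,0.005,0,0,0,0,0.2],[0.885,0.005,0,0,0,0,0.2],[0.885,0.005,0,0,0,0,0.2],[0.885,0.005,0,0,0,0,0.2],[0.885,0.005,0,0,0,0,0.2],[0.885,0.005,0,0,0,0,0.2],[0,0,0.8,0,0,0,0.2],[0,0,0.8,0,0,0,0.2],[0,0,0.8,0,0,0,0.2],[0,0,0.8,0,0,0,0.2],[0,0,0.4,0,0,0,0.2],[0,0,0.3,0,0,0,0.2]]]'
python3 - <<'E'
from m import *
where()
p,_=grab('scene','s1'); cv2.imwrite('pics/s1b.png',cv2.resize(cv2.imread('pics/s1.png')[130:330,130:400],(800,592),interpolation=cv2.INTER_CUBIC))
E
```

```text
time: 3.1
tool_pos: [617.5, -1.4, 7.1]
tcp_rot: [-180.0, 0.0, 37.8]
ft_force: [-0.4, 0.4, -0.0]
finger_gap: 16.9
t 3.1 bay 17.4 53.9 z 7.1 rpy [-1.7998e+02  2.0000e-02  3.7780e+01] F [-0.4  0.4 -0. ] gap 16.9
```

View pics/s1b.png

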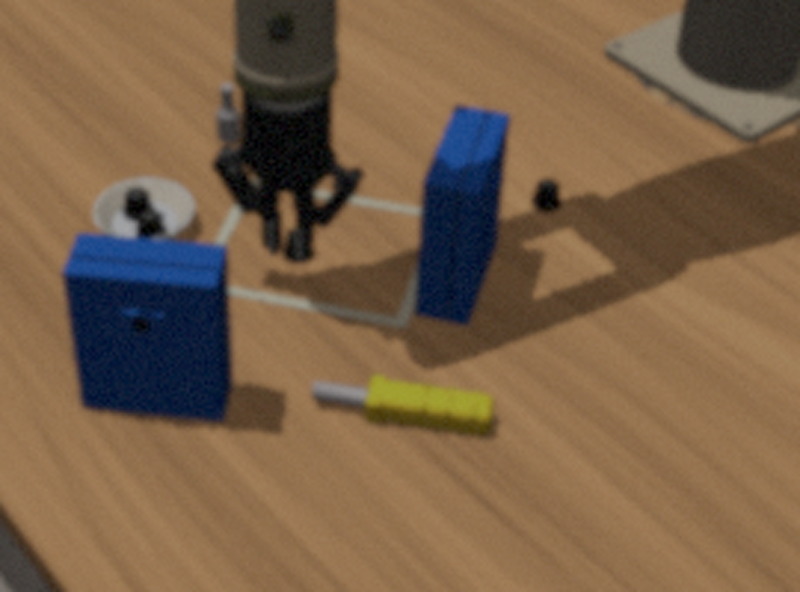

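The fingers are low in the bay at about (285,240), with the nut hidden behind them and everything else clear. I'll push towards -y.

```bash
python3 -m jog '[[[-0.2,0,0,0,0,0,0.2],[-0.3,0,0,0,0,0,0.2],[-0.3,0,0,0,0,0,0.2],[-0.3,0,0,0,0,0,0.2],[-0.3,0,0,0,0,0,0.2],[-0.3,0,0,0,0,0,0.2],[-0.3,0,0,0,0,0,0.2],[-0.3,0,0,0,0,0,0.2],[-0.3,0,0,0,0,0,0.2],[-0.3,0,0,0,0,0,0.2],[-0.2,0,0,0,0,0,0.2],[-0.15,0,0,0,0,0,0.2]]]'; python3 -c "from m import *;where()"
python3 -m jog '[[[0.3,0,0,0,0,0,0.2],[0.4,0,0,0,0,0,0.2],[0,0,-0.8,0,0,0,0.0],[0,0,-0.8,0,0,0,0.0],[0,0,-0.8,0,0,0,0.0],[0,0,-0.8,0,0,0,0.0],[0,0,-0.8,0,0,0,0.0]]]'
python3 - <<'E'
from m import *
where()
grab('scene','s2');grab('top','t2'); 
a=cv2.imread('pics/s2.png')[130:330,130:400];b=cv2.imread('pics/t2.png')[110:310,180:450]
cv2.imwrite('pics/c2.png',cv2.resize(np.hstack([a,b]),(800,296),interpolation=cv2.INTER_CUBIC))
E
```

```text
time: 4.65
tool_pos: [488.7, -101.3, 7.9]
tcp_rot: [180.0, -0.0, 37.8]
ft_force: [0.1, -0.4, -0.1]
finger_gap: 16.8
t 4.65 bay 17.6 -109.1 z 7.9 rpy [ 1.800e+02 -1.000e-02  3.776e+01] F [ 0.1 -0.4 -0.1] gap 16.8
time: 5.52
tool_pos: [517.6, -78.6, 209.4]
tcp_rot: [180.0, -0.0, 37.8]
ft_force: [0.4, -0.2, 0.0]
finger_gap: -0.2
t 5.53 bay 17.3 -72.3 z 209.4 rpy [ 1.7998e+02 -4.0000e-02  3.7820e+01] F [ 0.4 -0.2  0. ] gap -0.2
```

View pics/c2.png

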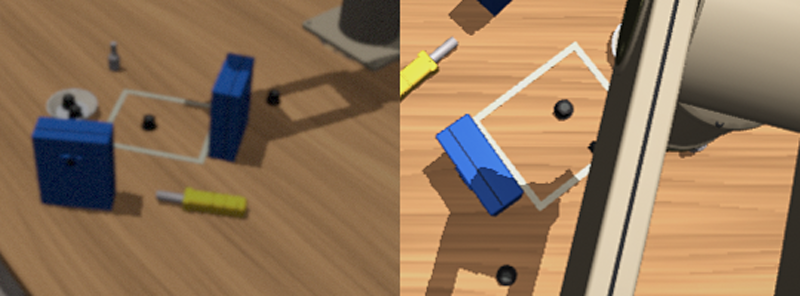

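The nut has not moved: it is still at crop (564,108). I'll check the cameras against each other and against the tool position.

Run:
```python
from m import *
def proj(n,p):
    c=camera_params(n);T=np.linalg.inv(np.array(c['extrinsics']));return cv2.projectPoints(np.array(p,float).reshape(-1,1,3),cv2.Rodrigues(T[:3,:3])[0],T[:3,3],np.array(c['K']),np.array(c['D']))[0][:,0].round(1)
O,ex=np.load('bay.npy');ey=np.array([-ex[1],ex[0]])
print('scene proj nut',proj('scene',[582.8,-26.9,11]),'tip',proj('scene',[617.5,-1.4,7]),'bay corners',proj('scene',[list(O+sx*94*ex+sy*79*ey)+[0] for sx,sy in((1,1),(1,-1),(-1,-1),(-1,1))]).tolist())
for t in('s1','s2'):
    C=cloud('scene',np.load(f'pics/{t}.npy')); g=cv2.imread(f'pics/{t}.png').max(2)
    for v in range(196,220,2):print(t,v,[(u,*C[v,u].round(0).astype(int),int(g[v,u])) for u in range(220,240,4)])
C=cloud('top',np.load('pics/t2.npy'));print('top nut',C[184,289].round(),C[170:200,300:318:3].reshape(-1,3)[::6].round().tolist())
C=cloud('scene',np.load('pics/s2.npy'));print(C[225,230])
```

```text
scene proj nut [[231.7 212.7]] tip [[226.8 223.8]] bay corners [[196.7, 226.5], [214.7, 191.9], [277.9, 203.1], [265.3, 239.7]]
s1 196 [(220, np.int64(638), np.int64(-1), np.int64(110), 12), (224, np.int64(549), np.int64(-111), np.int64(1), 92), (228, np.int64(624), np.int64(14), np.int64(114), 97), (232, np.int64(619), np.int64(24), np.int64(118), 15), (236, np.int64(520), np.int64(-92), np.int64(-1), 100)]
s1 198 [(220, np.int64(636), np.int64(-4), np.int64(101), 16), (224, np.int64(556), np.int64(-100), np.int64(3), 106), (228, np.int64(624), np.int64(14), np.int64(107), 114), (232, np.int64(620), np.int64(25), np.int64(112), 15), (236, np.int64(528), np.int64(-81), np.int64(2), 78)]
s1 200 [(220, np.int64(634), np.int64(-7), np.int64(92), 14), (224, np.int64(560), np.int64(-96), np.int64(0), 113), (228, np.int64(624), np.int64(14), np.int64(101), 124), (232, np.int64(619), np.int64(24), np.int64(105), 15), (236, np.int64(602), np.int64(18), np.int64(93), 29)]
s1 202 [(220, np.int64(634), np.int64(-7), np.int64(86), 18), (224, np.int64(617), np.int64(-13), np.int64(74), 86), (228,
[... 5814 characters left out ...]
-25.  24.] [[618.0, -52.0, -3.0], [615.0, -51.0, -0.0], [613.0, -52.0, -2.0], [610.0, -51.0, -0.0], [608.0, -51.0, -1.0], [606.0, -51.0, 1.0], [604.0, -51.0, 0.0], [601.0, -51.0, 1.0], [599.0, -51.0, -1.0], [597.0, -51.0, 0.0], [595.0, -51.0, -1.0], [593.0, -51.0, -2.0], [590.0, -51.0, 0.0], [588.0, -51.0, 1.0], [586.0, -51.0, -2.0], [584.0, -51.0, -0.0], [581.0, -51.0, 1.0], [579.0, -51.0, -2.0], [577.0, -51.0, -2.0], [575.0, -51.0, -1.0], [573.0, -51.0, -2.0], [570.0, -51.0, 1.0], [568.0, -51.0, 1.0], [566.0, -51.0, -0.0], [564.0, -51.0, -3.0], [562.0, -51.0, -2.0], [559.0, -51.0, 1.0], [557.0, -51.0, 0.0], [555.0, -51.0, 0.0], [553.0, -51.0, -2.0]]
[611.36251093   4.55174503   3.61060655]
```

Depth shows the fingertips about 45 mm up while the TCP read 7 mm, so they passed over the nut. I'll check this with the fingers shut at the present pose.

Run:
```python
from m import *
for t,p in(('s1',(617.5,-1.4)),('s2',(517.6,-78.6))):
    C=cloud('scene',np.load(f'pics/{t}.npy')); g=cv2.imread(f'pics/{t}.png')
    m=(np.hypot(C[...,0]-p[0],C[...,1]-p[1])<70)&(C[...,2]>32)&(np.load(f'pics/{t}.npy')>0)
    Q=C[m]; o=np.argsort(Q[:,2]); print(t,m.sum(),Q[o[:400:14]].round().tolist()[:14])
    v,u=np.nonzero(m); print('px',u.min(),u.max(),v.min(),v.max())
a=cv2.imread('pics/s2.png')[0:200,180:380];cv2.imwrite('pics/c3.png',cv2.resize(a,(600,600),interpolation=cv2.INTER_CUBIC))
```

```text
s1 5845 [[622.0, -12.0, 36.0], [611.0, 14.0, 45.0], [612.0, 19.0, 49.0], [610.0, 16.0, 52.0], [612.0, 14.0, 55.0], [620.0, 13.0, 58.0], [636.0, -14.0, 62.0], [612.0, 18.0, 65.0], [636.0, -5.0, 68.0], [635.0, -2.0, 73.0], [631.0, -8.0, 77.0], [631.0, -7.0, 81.0], [605.0, 31.0, 83.0], [637.0, -21.0, 85.0]]
px 196 258 45 217
s2 4009 [[526.0, -77.0, 242.0], [527.0, -81.0, 250.0], [524.0, -76.0, 254.0], [527.0, -81.0, 258.0], [527.0, -72.0, 262.0], [515.0, -68.0, 266.0], [527.0, -76.0, 270.0], [527.0, -73.0, 274.0], [524.0, -76.0, 277.0], [511.0, -64.0, 281.0], [539.0, -91.0, 284.0], [520.0, -78.0, 286.0], [515.0, -85.0, 288.0], [528.0, -76.0, 290.0]]
px 216 267 0 125
```

View pics/c3.png

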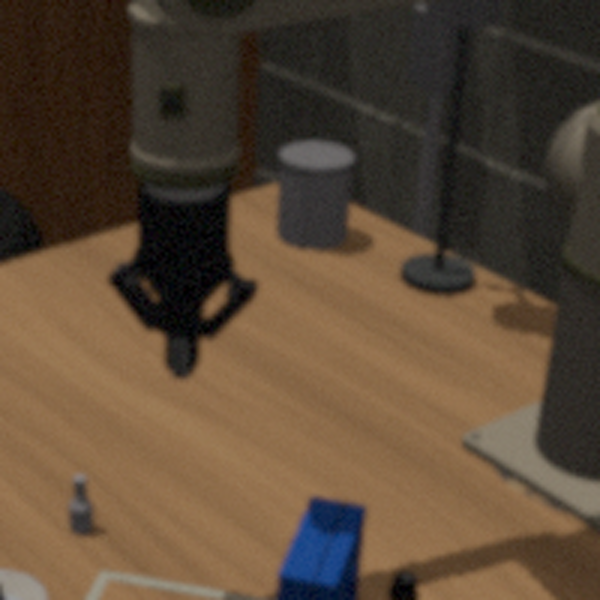

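With the fingers shut the tips are about 33–35 mm higher than the TCP reading (242 against 209), and x and y agree. I'll allow for this offset and repeat the push, coming down in steps and watching the force.

```bash
python3 -m jog '[[[0.84,0,0,0,0,0,0.2],[0.84,0,0,0,0,0,0.2],[0.84,0,0,0,0,0,0.2],[0,0,0.8,0,0,0,0.2],[0,0,0.8,0,0,0,0.2],[0,0,0.8,0,0,0,0.2],[0,0,0.8,0,0,0,0.2],[0,0,0.7,0,0,0,0.2],[0,0,0.4,0,0,0,0.2],[0,0,0.2,0,0,0,0.2],[0,0,0,0,0,0,0.2]]]'
python3 - <<'E'
from m import *
where()
grab('scene','s4');C=cloud('scene',np.load('pics/s4.npy'));g=cv2.imread('pics/s4.png').max(2)
for v in range(208,232,2):print(v,[(u,*map(int,C[v,u].round()),int(g[v,u])) for u in range(216,238,3)])
cv2.imwrite('pics/s4b.png',cv2.resize(cv2.imread('pics/s4.png')[150:270,170:330],(800,600),interpolation=cv2.INTER_CUBIC))
E
```

```text
time: 7.0
tool_pos: [616.6, -2.1, -17.2]
tcp_rot: [-180.0, 0.0, 37.8]
ft_force: [-0.9, -0.1, 0.9]
finger_gap: 17.3
t 7.0 bay 17.5 52.7 z -17.2 rpy [-179.99    0.     37.79] F [-0.9 -0.1  0.9] gap 17.3
208 [(216, 641, -17, 62, 59), (219, 635, -11, 64, 7), (222, 626, -10, 60, 17), (225, 579, -64, 1, 119), (228, 591, -33, 27, 67), (231, 617, 18, 74, 15), (234, 606, 15, 67, 17), (237, 602, 22, 69, 24)]
210 [(216, 606, -69, 4, 133), (219, 637, -9, 59, 42), (222, 627, -9, 55, 18), (225, 584, -56, 2, 92), (228, 594, -28, 25, 42), (231, 617, 17, 67, 15), (234, 608, 18, 63, 9), (237, 606, 28, 69, 18)]
212 [(216, 611, -61, 5, 152), (219, 633, -14, 47, 66), (222, 627, -9, 47, 38), (225, 588, -52, -1, 67), (228, 597, -24, 22, 15), (231, 616, 15, 58, 20), (234, 607, 17, 55, 20), (237, 607, 30, 64, 60)]
214 [(216, 617, -53, 6, 149), (219, 635, -11, 43, 76), (222, 630, -4, 45, 38), (225, 595, -41, 3, 24), (228, 595, -27, 12, 13), (231, 617, 17, 53, 36), (234, 605, 14, 45, 30), (237, 570, -20, 4, 129)]
216 [(216, 617, -53, -1, 142), (219, 632, -16, 31, 73), (222, 632, -3, 40, 37), (225, 602, -31, 6,
[... 771 characters left out ...]
4, 82), (225, 618, -9, 1, 88), (228, 610, -7, -2, 89), (231, 614, 13, 15, 69), (234, 599, 6, 1, 84), (237, 593, 11, 2, 89)]
226 [(216, 642, -17, 1, 135), (219, 637, -11, 2, 120), (222, 627, -10, -2, 105), (225, 623, -2, 2, 94), (228, 616, 2, 0, 91), (231, 610, 7, 1, 87), (234, 604, 13, 3, 85), (237, 598, 18, 3, 83)]
228 [(216, 648, -9, 2, 148), (219, 641, -4, 2, 153), (222, 635, 1, 2, 145), (225, 627, 3, 0, 126), (228, 621, 9, 1, 94), (231, 616, 15, 3, 89), (234, 610, 20, 3, 88), (237, 602, 24, 2, 83)]
230 [(216, 652, -3, 2, 156), (219, 645, 1, 1, 156), (222, 639, 7, 2, 159), (225, 633, 12, 2, 150), (228, 628, 18, 4, 141), (231, 619, 19, 0, 114), (234, 615, 27, 3, 94), (237, 607, 30, 1, 87)]
```

View pics/s4b.png

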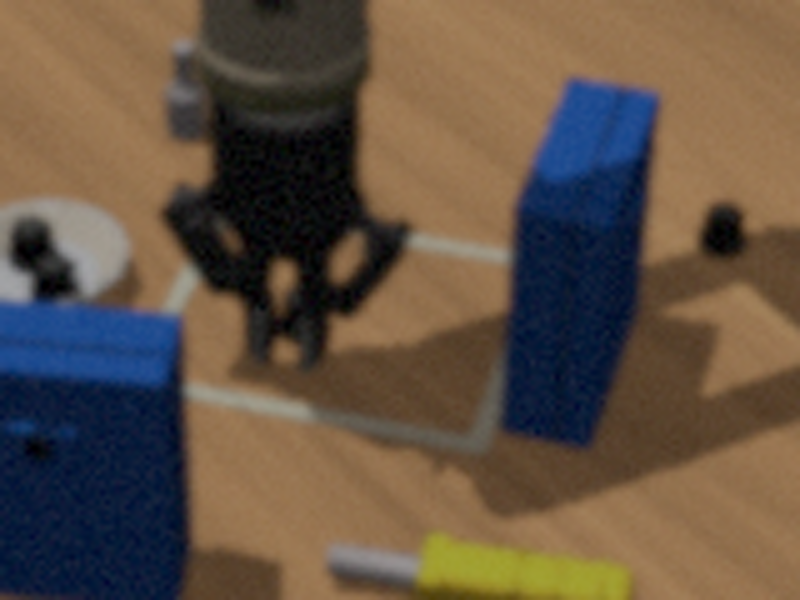

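The fingertips, at (255–310,360), stand about 15–18 mm up, with the nut just behind between them. I'll lower 8 mm and push.

```bash
python3 -m jog '[[[0,0,0.16,0,0,0,0.2],[-0.2,0,0,0,0,0,0.2],[-0.3,0,0,0,0,0,0.2],[-0.3,0,0,0,0,0,0.2],[-0.3,0,0,0,0,0,0.2],[-0.3,0,0,0,0,0,0.2],[-0.3,0,0,0,0,0,0.2],[-0.3,0,0,0,0,0,0.2],[-0.3,0,0,0,0,0,0.2],[-0.3,0,0,0,0,0,0.2],[-0.3,0,0,0,0,0,0.2],[-0.2,0,0,0,0,0,0.2]]]'; python3 -m jog '[[[-0.15,0,0,0,0,0,0.2],[0,0,0,0,0,0,0.2]]]';python3 -c "from m import *;where()"
python3 -m jog '[[[0.3,0,0,0,0,0,0.2],[0.4,0,0,0,0,0,0.2],[0,0,-0.8,0,0,0,0.0],[0,0,-0.8,0,0,0,0.0],[0,0,-0.8,0,0,0,0.0],[0,0,-0.8,0,0,0,0.0],[0,0,-0.8,0,0,0,0.0]]]'
python3 - <<'E'
from m import *
where()
p,_=grab('scene','s5')
hsv=cv2.cvtColor(p,cv2.COLOR_RGB2HSV);C=cloud('scene',np.load('pics/s5.npy'))
O,ex=np.load('bay.npy');ey=np.array([-ex[1],ex[0]])
n,lab,st,ce=cv2.connectedComponentsWithStats(((p.max(2)<60)).astype(np.uint8))
for i in range(1,n):
    if 20<st[i,4]<400:
        q=ray('scene',[ce[i]],11)[0]; d=q[:2]-O
        if np.hypot(*d)<260: print(ce[i].round(),st[i,4],q.round(),'bay',d@ex,d@ey,'depth z',np.median(C[lab==i][:,2]))
E
```

```text
time: 8.55
tool_pos: [493.3, -97.9, -25.0]
tcp_rot: [180.0, -0.0, 37.8]
ft_force: [1.7, 1.0, 4.5]
finger_gap: 16.7
time: 8.8
tool_pos: [487.2, -102.5, -25.2]
tcp_rot: [-180.0, 0.0, 37.8]
ft_force: [0.2, -0.9, 3.6]
finger_gap: 17.1
t 8.8 bay 17.6 -111.0 z -25.2 rpy [-1.800e+02  3.000e-02  3.775e+01] F [ 0.2 -0.9  3.6] gap 17.1
time: 9.68
tool_pos: [515.4, -79.6, 175.2]
tcp_rot: [-179.9, 0.1, 37.8]
ft_force: [0.5, -1.0, 1.0]
finger_gap: 0.1
t 9.68 bay 16.8 -74.7 z 175.2 rpy [-1.7992e+02  7.0000e-02  3.7810e+01] F [ 0.5 -1.   1. ] gap 0.1
[207. 174.] 21 [ 535. -218.   11.] bay 138.77641380222445 -143.92611575183724 depth z 16.80362677540154
[245. 183.] 54 [ 472. -114.   11.] bay 17.36093763557406 -129.56926157164793 depth z 18.02263372634866
[314. 196.] 74 [349.  52.  11.] bay -188.91988569606542 -126.11042415684673 depth z 15.639271877278759
[178. 202.] 111 [ 677. -153.   11.] bay 173.9294299611197 8.200877822541912 depth z 25.177862524117472
```

Nut is now at bay (17,-130) and clear of the tape. Next I'll move over and behind the case, with the tips about 130 mm up.

```bash
python3 -m jog '[[[0.273,-0.707,0,0,0,0,0],[0.273,-0.707,0,0,0,0,0],[0.273,-0.707,0,0,0,0,0],[0.273,-0.707,0,0,0,0,0],[0.273,-0.707,0,0,0,0,0],[0.273,-0.707,0,0,0,0,0],[0,0,0.5,0,0,0.0056,0],[0,0,0.5,0,0,0,0],[0,0,0.5,0,0,0,0],[0,0,0,0,0,0,0]]]'
python3 - <<'E'
from m import *
where()
grab('scene','s6');C=cloud('scene',np.load('pics/s6.npy'));s=telemetry.sense()['tool_pos']
m=(np.hypot(C[...,0]-s[0],C[...,1]-s[1])<40)&(C[...,2]>20)&(cv2.imread('pics/s6.png').max(2)<60)
Q=C[m];o=np.argsort(Q[:,2]);print(Q[o[:60:6]].round().tolist())
cv2.imwrite('pics/s6b.png',cv2.resize(cv2.imread('pics/s6.png')[70:270,200:400],(600,600),interpolation=cv2.INTER_CUBIC))
E
```

```text
time: 10.98
tool_pos: [448.0, 137.5, 96.9]
tcp_rot: [-179.9, 0.3, 35.8]
ft_force: [-1.3, 0.3, 1.1]
finger_gap: -0.1
t 10.97 bay -196.1 5.0 z 96.9 rpy [-179.85    0.32   35.8 ] F [-1.3  0.3  1.1] gap -0.1
[[473.0, 106.0, 105.0], [455.0, 143.0, 133.0], [455.0, 142.0, 136.0], [449.0, 147.0, 139.0], [460.0, 139.0, 142.0], [449.0, 149.0, 144.0], [460.0, 139.0, 145.0], [456.0, 141.0, 148.0], [454.0, 146.0, 150.0], [446.0, 145.0, 152.0]]
```

View pics/s6b.png

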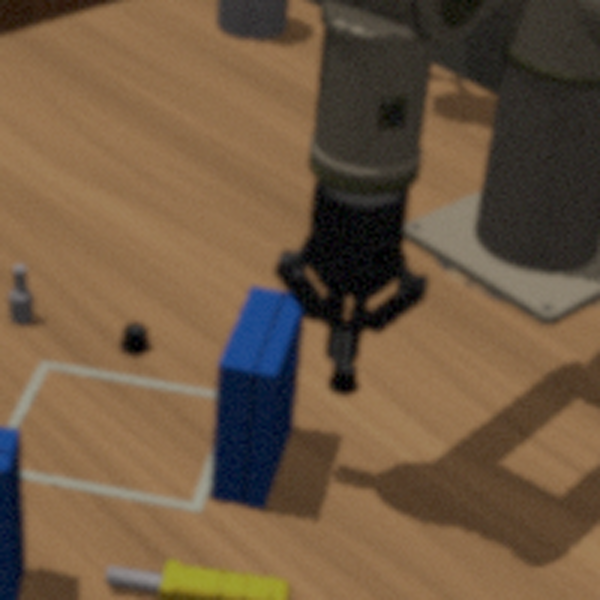

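Tip is about 131 mm up, on the case's mid-width, behind it. Pushing.

```bash
python3 -m jog '[[[0,0.25,0,0,0,0,0],[0,0.25,0,0,0,0,0],[0,0.2,0,0,0,0,0],[0,0.2,0,0,0,0,0],[0,0.2,0,0,0,0,0],[0,0.2,0,0,0,0,0],[0,0.2,0,0,0,0,0]]]'
python3 - <<'E'
from m import *
where()
cat=[]
for i in range(1):
    grab('scene','s7')
C=cloud('scene',np.load('pics/s7.npy'));p=cv2.cvtColor(cv2.imread('pics/s7.png'),cv2.COLOR_BGR2HSV)
O,ex=np.load('bay.npy');ey=np.array([-ex[1],ex[0]])
m=(p[...,0]>100)&(p[...,0]<130)&(p[...,1]>120)
Q=C[m];q=np.c_[(Q[:,:2]-O)@ex,(Q[:,:2]-O)@ey,Q[:,2]];q=q[(q[:,0]<100)&(abs(q[:,1])<100)&(q[:,2]>20)]
print(np.percentile(q,[2,50,98],axis=0).round())
E
```

```text
time: 11.9
tool_pos: [494.6, 76.0, 99.7]
tcp_rot: [180.0, 0.0, 35.8]
ft_force: [-0.1, 0.9, -0.9]
finger_gap: -0.1
t 11.9 bay -119.0 4.1 z 99.7 rpy [1.800e+02 1.000e-02 3.576e+01] F [-0.1  0.9 -0.9] gap -0.1
[[-145.  -32.   26.]
 [-105.   49.  107.]
 [ -59.   69.  262.]]
```

```bash
python3 -m jog '[[[0,0.2,0,0,0,0,0],[0,0.2,0,0,0,0,0],[0,0.1,0,0,0,0,0],[0,0,-0.3,0,0,0,0],[0,-0.8,-0.3,0,0,0,0],[0,-0.8,0,0,0,0,0],[0,-0.8,0,0,0,0,0],[0,0,0,0,0,0,0]]]'
python3 - <<'E'
from m import *
where()
grab('scene','s8');grab('top','t8')
a=cv2.imread('pics/s8.png')[70:270,180:380];b=cv2.imread('pics/t8.png')[100:300,180:380]
cv2.imwrite('pics/c8.png',cv2.resize(np.hstack([a,b]),(800,400),interpolation=cv2.INTER_CUBIC))
E
```

```text
time: 12.95
tool_pos: [437.8, 155.7, 131.0]
tcp_rot: [-180.0, -0.1, 36.0]
ft_force: [0.6, 0.0, -0.1]
finger_gap: -0.0
t 12.95 bay -216.8 8.0 z 131.0 rpy [-1.7999e+02 -7.0000e-02  3.5960e+01] F [ 0.6  0.  -0.1] gap -0.0
```

View pics/c8.png

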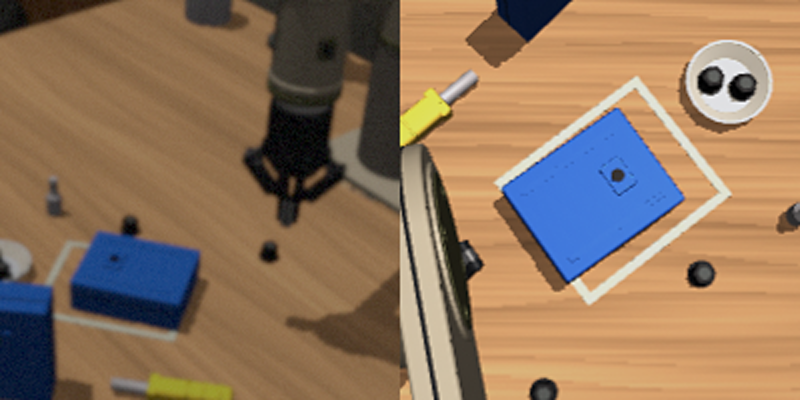

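Case lies catch up in the bay, catch at (618,176) in the crop. I'll measure its top face in the bay frame.

```bash
cat > cm.py <<'E'
from m import *
def case(tag):
    O,ex=np.load('bay.npy');ey=np.array([-ex[1],ex[0]])
    p=cv2.cvtColor(cv2.imread(f'pics/{tag}.png'),cv2.COLOR_BGR2HSV)
    C=cloud('top',np.load(f'pics/{tag}.npy'))
    m=(p[...,0]>100)&(p[...,0]<130)&(p[...,1]>100)&(C[...,2]>42)&(C[...,2]<60)
    c=big(m)[0]; q=ray('top',c[:,0],50.)
    q=np.c_[(q[:,:2]-O)@ex,(q[:,:2]-O)@ey].astype(np.float32);r=cv2.minAreaRect(q)
    print('case',np.round(r[0],1),np.round(r[1],1),round(r[2],2),cv2.boxPoints(r).round(1).tolist(),'z',np.median(C[m][:,2]))
E
python3 -c "from cm import *;case('t8')"
```

```text
case [-27.5   3.8] [118.9 148.8] 88.0 [[-103.9000015258789, -53.0], [44.79999923706055, -58.20000076293945], [48.900001525878906, 60.599998474121094], [-99.80000305175781, 65.80000305175781]] z 50.086602736119744
```

```bash
python3 -m jog '[[[0.04,0,0.7,0,0,0,0],[0,0,0.7,0,0,0,0],[0,0,0.7,0,0,0,0],[0,0,0.66,0,0,0,0],[0,0.6,0,0,0,0,0],[0,0.6,0,0,0,0,0],[0,0.3,0,0,0,0,0],[0,0.2,0,0,0,0,0],[0,0.2,0,0,0,0,0],[0,0.2,0,0,0,0,0],[0,0.2,0,0,0,0,0],[0,0.2,0,0,0,0,0]]]'
python3 - <<'E'
from cm import *
where();grab('top','t9');case('t9')
E
```

```text
time: 14.55
tool_pos: [513.5, 53.3, -8.2]
tcp_rot: [-180.0, 0.0, 35.8]
ft_force: [-3.1, 3.4, 1.1]
finger_gap: 0.1
t 14.55 bay -89.4 5.2 z -8.2 rpy [-179.98    0.     35.79] F [-3.1  3.4  1.1] gap 0.1
case [ 62.6 -23.3] [107.8  47.9] 56.15 [[12.699999809265137, -54.79999923706055], [52.5, -81.5], [112.5999984741211, 8.100000381469727], [72.80000305175781, 34.79999923706055]] z 50.07193823230489
```

```bash
python3 -m jog '[[[0,-0.4,0,0,0,0,0],[0,-0.8,0,0,0,0,0],[0,-0.5,-0.8,0,0,0,0],[0,-0.5,-0.8,0,0,0,0],[0,-0.3,-0.8,0,0,0,0],[0.4,0,-0.5,0,0,0,0],[0,0,0,0,0,0,0]]]'
python3 - <<'E'
from cm import *
where();p,_=grab('top','t10');case('t10')
hsv=cv2.cvtColor(p,cv2.COLOR_RGB2HSV);O,ex=np.load('bay.npy');ey=np.array([-ex[1],ex[0]])
n,lab,st,ce=cv2.connectedComponentsWithStats((hsv[...,2]<70).astype(np.uint8))
for i in range(1,n):
    if 40<st[i,4]<400:
        q=ray('top',[ce[i]],11)[0,:2]-O; print(ce[i].round(),(q@ex).round(1),(q@ey).round(1))
grab('scene','s10')
a=cv2.imread('pics/s10.png')[70:270,130:330];b=cv2.imread('pics/t10.png')[100:300,180:380]
cv2.imwrite('pics/c10.png',cv2.resize(np.hstack([a,b]),(800,400),interpolation=cv2.INTER_CUBIC))
E
```

```text
time: 15.48
tool_pos: [458.1, 168.1, 139.4]
tcp_rot: [179.9, -0.3, 35.8]
ft_force: [-0.2, 0.2, -0.0]
finger_gap: 0.2
t 15.47 bay -214.1 31.7 z 139.4 rpy [179.89  -0.28  35.85] F [-0.2  0.2 -0. ] gap 0.2
case [-0.   3.2] [119.  148.8] 88.25 [[-76.19999694824219, -54.0], [72.5, -58.5], [76.19999694824219, 60.400001525878906], [-72.5999984741211, 64.9000015258789]] z 50.047445260183736
[509.   7.] 702.4 29.7
[438.  10.] 555.2 127.0
[467.  14.] 607.0 77.6
[163.  20.] 22.1 492.5
[334. 141.] 155.8 27.6
[350. 144.] 179.9 0.9
[174. 157.] -145.5 209.8
[ 28. 286.] -547.1 171.7
[258. 212.] -73.6 4.3
[329. 237.] 13.8 -129.3
[251. 296.] -190.8 -125.0
```

View pics/c10.png

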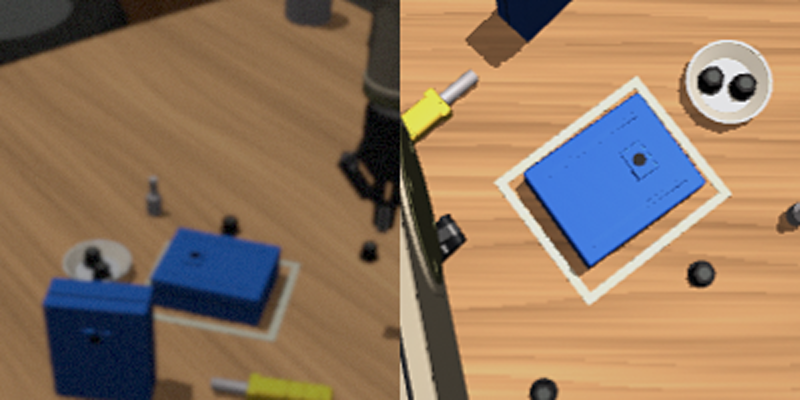

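The case is centred within the tape with its catch on top at (640,159). The nut is at bay (14,-129), and the dish, handle end and bit are where they were.

```bash
python3 -c "from bench import job;print(job.hand_in())"
```

```text
the job is handed in; nothing more can be done
None
```

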